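# Put the lead-free soldering kit back in its tray

### The job

Put the lead-free soldering kit away: stand the green-marked solder spool, flux jar, dispenser bottle and spare-tip block in the parts tray, each set down without dropping it, upright and fully seated in the insert whose well is made for its shape and size. The red-marked spool and jar are for leaded work: leave them standing where they are.

Things in the scene. Friction and masses are not known exactly. Their poses are not given: they have to be found in the camera images.
- green_spool: Spool of solder wire with bright GREEN flanges, standing on one flange: 58 mm across, 46 mm high; flanges 4 mm thick, wire wound between them to 54 mm across. 0.2 to 0.36 kg. Origin: centre of its underside, z up along its axis.
- green_jar: Round flux jar with a bright GREEN screw lid: 45 mm across, 42 mm high (white body 44 mm across with a green band, lid from 27 mm up). 0.06 to 0.12 kg. Origin: centre of its underside, z up.
- green_bottle: Slim white dispenser bottle with a bright GREEN cap and green band: body 28 mm across up to 48 mm high, cap 20 mm across above 54 mm, nozzle up to 78 mm. 0.035 to 0.065 kg. Origin: centre of its underside, z up.
- green_tips: Bright GREEN rectangular block carrying a row of four spare soldering tips: block 64 mm long (its x), 28 mm wide (its y), 28 mm high; the tips stand up out of it to 45 mm. About 0.06 to 0.1 kg. Origin: centre of its underside, z up.
- red_spool: Spool of the same make and size as the green one but with RED flanges (leaded solder; does not belong in the tray). Origin: centre of its underside.
- red_jar: Flux jar of the same size as the green one but with a RED lid and band (does not belong in the tray). Origin: centre of its underside.
- insert_spool: Pale grey square insert, 85.5 mm a side, with the LARGEST ROUND well, 74 mm across: for the spool. One of four inserts lying two by two in a black tray, 180 mm square, standing at any small angle (tray floor 4 mm thick, rim 12 mm high, lower than the inserts). Origin: centre of the insert's underside, z up; well floor (black foam) at 4 mm, insert top at 14 mm. Fixed.
- insert_jar: Pale grey square insert, 85.5 mm on a side, in the same tray, with the MIDDLE-SIZED ROUND well, 61 mm across: for the jar. Origin: centre of the insert's underside, z up; well floor (black foam) at 4 mm, insert top at 14 mm. Fixed.
- insert_bottle: Pale grey square insert, 85.5 mm on a side, in the same tray, with the SMALLEST ROUND well, 44 mm across: for the bottle. Origin: centre of the insert's underside, z up; well floor (black foam) at 4 mm, insert top at 14 mm. Fixed.
- insert_tips: Pale grey square insert, 85.5 mm on a side, in the same tray, with a RECTANGULAR well, 80 mm along its x and 44 mm along its y: for the tip block, which goes in either way round. Origin: centre of the insert's underside, z up; well floor (black foam) at 4 mm, insert top at 14 mm. Fixed.
Mind the look-alikes: they are no part of the job. Leave any brown or purple look-alike of the green_jar alone. What is shaped like the insert_spool but brown is not meant.

How it is judged:
By the outcome, as a careful person would: the job done as asked, in the order asked, and still so for the second after the job is handed in, with the robot touching nothing.
It also fails if it takes over 96 s, if anything falls off the work surface, if the arm or the gripper's body presses on something with over 40 N, if the wrist force passes 120 N, or if a joint passes its speed limit or range.

### The arm

A 6-joint arm with a two-finger parallel gripper is mounted at the origin on the work surface. World frame = base frame: x ahead of the robot, y to its left, z up, the work surface at z = 0. Lengths are in mm, angles in rad, forces in N, time in s.
With the tool pointing down it reaches from about 350 to 875 mm from the base axis. Payload 4.2 kg.
Tool frame: the origin (TCP) lies midway between the tips of the shut fingers; the grasp point (between the pads) lies 19 mm behind it (arm.hold_point_z is the distance from the TCP to the grasp point, in mm); z points along the fingers, y is the line along which they close (so a half turn about z gives the same grasp; the last joint's range is limited). The gripper opens to 85 mm and grips with 20 to 120 N. Pads are 22 mm wide; open, the fingers measure 114 mm over their backs; the gripper's body (76 mm by 85 mm) begins 54 mm behind the grasp point. The pads swing forward as they close: fully open they stand 13 mm farther back than shut.
Start: joints at [1.539, 0.385, 0.008, 0, -1.194, -0.259], TCP at [179.167, 598.747, 231.312] pointing down, gripper open.
Joint ranges: [-3.14, 3.14], [-1.21, 2.06], [-1.07, 1.41], [-3.16, 2.05], [-2.99, -0.16], [-3.1, 3.1]. Speed limits (rad/s): [2.79, 2.79, 3.14, 3.14, 3.14, 3.14].

### API

Orientations are given as a unit quaternion [x, y, z, w].
In Python, from bench import arm, vision gives the robot as it stands. The module is installed in compiled form; this text tells all that it offers.
- The arm moves only by the tool servo_tool, never from a script. Its argument "plan" is a list of rows, each a list of 7 numbers: the shift along the world's x, y, z each as a share of 300 mm, from -1 to 1, then the turn, a rotation vector about the world's x, y, z each as a share of 2 rad, from -1 to 1, then the opening, from 0 (shut) to 1 (fully open). A call has 1 to 20 rows; each row shifts and turns the commanded pose from where the row before left it; what a row does not reach is not made up. A row lasts 1/8 s, in which the tool goes at most 62.5 mm and 10.7 degrees, less where a joint would pass 70% of its speed; a pose out of reach is approached as far as the arm can. A call with a number of a shift or a turn outside -1 to 1 is refused whole. A call with a gripper value outside its range is refused whole. The fingers move at their own pace and stop on an object; the grip force is fixed at half the most. Time passes only in rows, so rows that do not move let the fingers close. It gives the time, the measured TCP pose, the force, the opening and the grip force at its end, in the units of the state.
- arm.read_state(): the state, without advancing time (a new reading comes with each control period).
- vision.get_image(name): name is "scene" or "top"; returns a dict with "image" (420x560x3 uint8, red, green, blue), "z_map" (420x560 float32, mm along the optical axis (not along the pixel's ray), 0 where there is no reading), "K" (3x3 intrinsics, pixels), "world_to_cam" (4x4, takes a point from world to camera coordinates). Camera axes: x right, y down, z forward; pixel columns grow to the right and rows downward; lengths in mm; the calibration is good to about 2 mm. A picture is of the moment at which its call begins.
- arm.job_done(): hands the job in; it is judged then, once.
The state is a dict: "clock": time; "joints": joint angles; "joint_vel": joint speeds; "joint_efforts": joint torques, N m; "position": TCP position; "ee_rot": TCP orientation; "contact_force": force on the tool from outside, world axes, zero at the start; "wrist_torque": the same for the moment, N m; "gripper_width": finger opening in mm; "grasp_force": force on a finger pad.
Only numpy, scipy, OpenCV 4.12 (cv2) and the standard library are available. Lean on these libraries where they do the work, as an engineer would, in place of code of your own. Each camera call takes 0.05 s, during which the arm holds its last target. There are 200 camera calls.

## Working session

There is one attempt and no reset: what is moved stays moved. The work goes in short steps, Python scripts to look and compute and a tool call to move; the robot and the scene stay as the last step left them, time stands still between calls to the robot, and variables do not carry over. Pictures are saved under pics/ and viewed, at most 14 in all, crops included, and the job is handed in when it is done.

Besides the shell and the picture viewer there is one more tool, called after ">>>" by a JSON object that holds its "method" and its "body". servo_tool: Moves the arm, as the interface text tells. Its arguments: {"type":"object","properties":{"plan":{"type":"array"}},"required":["plan"]}

```bash
mkdir -p pics; cat > h.py <<'E'
import numpy as np, cv2
from bench import arm, vision
def snap(n,f=None):
    d=vision.get_image(n)
    if f: cv2.imwrite('pics/'+f,cv2.cvtColor(d['image'],cv2.COLOR_RGB2BGR))
    return d
def cloud(d):
    z=d['z_map'];v,u=np.mgrid[:z.shape[0],:z.shape[1]]
    K=d['K'];p=np.stack([(u-K[0,2])/K[0,0]*z,(v-K[1,2])/K[1,1]*z,z],-1)
    W=d['world_to_cam'];return (p-W[:3,3])@W[:3,:3]
def plane(d,u,v,h):
    K=d['K'];W=d['world_to_cam'];R=W[:3,:3];c=-R.T@W[:3,3]
    r=np.array([(u-K[0,2])/K[0,0],(v-K[1,2])/K[1,1],1])@R
    return c+r*(h-c[2])/r[2]
E
python3 - <<'E'
from h import *
for n in('top','scene'):
    d=snap(n,n+'0.png');np.savez(n+'0.npz',**d)
    W=d['world_to_cam'];print(n,-W[:3,:3].T@W[:3,3],W[2,:3],d['K'][0,0])
    c=cloud(d);hsv=cv2.cvtColor(d['image'],cv2.COLOR_RGB2HSV)
    for nm,lo,hi in(('green',40,85),('red',0,8),('red2',172,180),('brown',9,25),('purple',120,165)):
        m=cv2.inRange(hsv,(lo,100,50),(hi,255,255))
        k,l,s,ce=cv2.connectedComponentsWithStats(m)
        for i in range(1,k):
            if s[i,4]>25:
                q=c[(l==i)&(d['z_map']>0)]
                print(nm,s[i],ce[i].round(),np.median(q,0).round() if len(q) else '',q[:,2].max().round() if len(q) else '')
E
```

```text
top [426.86468958 -12.60758779 992.4291984 ] [ 0.09816514  0.00765311 -0.99514071] 457.33672021234287
green [ 406    5   77   61 2439] [444.  36.] [ 894. -358.    4.] 11.0
green [386 138  27  26 522] [399. 151.] [ 625. -251.   42.] 47.0
green [280 157  28  12  55] [294. 163.] [603. -29.   1.] 14.0
green [ 72 188  38  32 786] [ 89. 203.] [502. 399.  45.] 51.0
green [249 236  29  12  61] [263. 242.] [429.  34.  10.] 16.0
green [408 247  12  16  62] [411. 254.] [ 409. -278.   18.] 39.0
green [417 250  12  12 102] [423. 255.] [ 409. -288.   68.] 80.0
green [140 257  36  23 545] [157. 268.] [370. 254.  28.] 46.0
red [159 129  24  23 436] [171. 140.] [640. 233.  42.] 47.0
red [449 190  36  29 674] [468. 204.] [ 516. -391.   46.] 52.0
red [  0 276  26  60 199] [ 16. 306.] [286. 554.   5.] 13.0
red [483 319  77  26 237] [521. 333.] [ 248. -513.    5.] 11.0
brown [362  72  24   7  38] [375.  74.] [ 799. -204.   24.] 28.0
brown [346  76  39   9 130] [366.  80.] [ 784. -183.   21.] 27.0
brown [426 117  24  23 394] [437. 128.] [ 676. -331.   42.] 47.0
brown [ 146  172   53   52 1551] [172. 198.]
[... 1817 characters left out ...]
31  39  21 404] [176.  40.] [  6.  -7. 239.] 245.0
brown [360  73  68  48 799] [395.  96.] [277. 596.   2.] 38.0
brown [538 100  22  22 265] [551. 112.] [582. 962.   2.] 9.0
brown [442 116  16  12 145] [449. 121.] [493. 616.  42.] 48.0
brown [330 170  36  25 794] [347. 182.] [519. 237.   9.] 21.0
brown [  334   279   226   141 16125] [483. 372.] [ 964.  626. -749.] -16.0
brown [  0 305  33  52 999] [ 12. 332.] [ 525. -640.    1.] 18.0
brown [161 307  22  26 440] [172. 319.] [ 688. -334.   42.] 47.0
brown [242 327  40  19 145] [260. 337.] [ 805. -191.   19.] 27.0
purple [206 301  21  26 447] [216. 313.] [ 720. -247.   42.] 47.0
purple [ 32 306  13   9  74] [ 38. 310.] [ 507. -577.   18.] 23.0
```

View pics/top0.png

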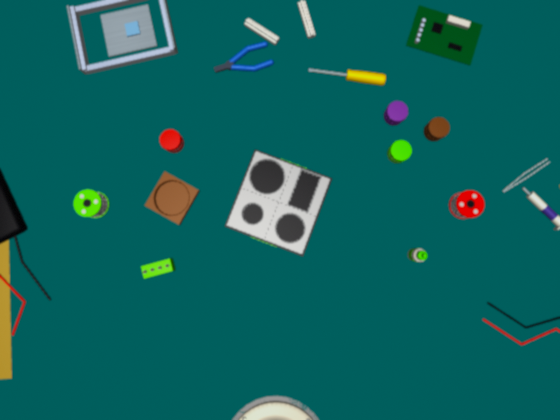

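View pics/scene0.png

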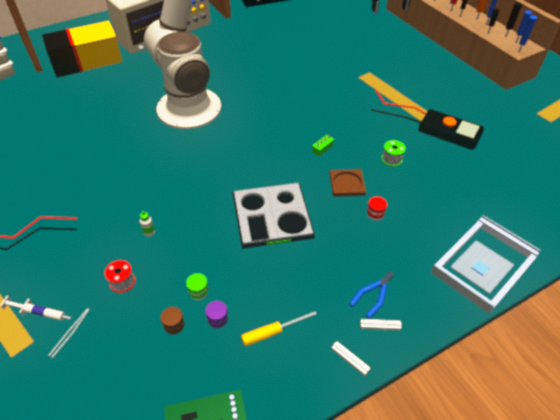

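Top view: green spool (88,203), tips (157,268), bottle (421,255), green jar (400,150). The tray wells are spool (267,176), jar (290,228), bottle (252,213) and rectangular (304,190). The brown insert at (172,198) and the brown and purple jars at (437,128) and (397,112) are decoys. The scene view agrees.

```bash
cat > m.py <<'E'
from h import *
def rect(d,m,h):
    c=max(cv2.findContours(m,cv2.RETR_EXTERNAL,cv2.CHAIN_APPROX_NONE)[0],key=cv2.contourArea)
    p=np.array([plane(d,u,v,h)[:2] for u,v in c[:,0]],np.float32)
    (x,y),s,a=cv2.minAreaRect(p);(ex,ey),r=cv2.minEnclosingCircle(p)
    return p,(x,y),s,a,r
def objs(d):
    c=cloud(d);hsv=cv2.cvtColor(d['image'],cv2.COLOR_RGB2HSV);out={}
    g=cv2.inRange(hsv,(40,90,50),(85,255,255))>0
    for n,(x,y),h,zl in(('spool',(502,399),46,34),('jar',(625,-251),42,30),('bottle',(411,-288),66,58),('tips',(370,254),28,20)):
        m=(g&(np.hypot(c[...,0]-x,c[...,1]-y)<55)&(c[...,2]>zl)).astype(np.uint8)
        if n in('spool','jar'): m=cv2.morphologyEx(m,cv2.MORPH_CLOSE,np.ones((5,5)))
        p,ce,s,a,r=rect(d,m,h)
        print(n,np.round(ce),np.round(s),round(a,1),round(r,1))
E
python3 - <<'E'
from m import *
for n in('top','scene'):
    d=dict(np.load(n+'0.npz'));print(n);objs(d)
    c=cloud(d);img=d['image']
    near=(np.hypot(c[...,0]-515,c[...,1]-0)<135)
    g=near&(img.min(2)>120)&(img.max(2).astype(int)-img.min(2)<30)
    print('grey z',np.median(c[g][:,2]))
    m=cv2.morphologyEx(g.astype(np.uint8),cv2.MORPH_OPEN,np.ones((3,3)))
    p,ce,s,a,r=rect(d,m,18);print('tray',np.round(ce),np.round(s),round(a,1))
    dk=near&(img.max(2)<70)&(c[...,0]>350)
    k,l,st,_=cv2.connectedComponentsWithStats(dk.astype(np.uint8))
    for i in range(1,k):
        if st[i,4]>80:
            p,ce,s,a,r=rect(d,(l==i).astype(np.uint8),18);print(' well',st[i,4],np.round(ce),np.round(s),round(a,1),round(r))
s=arm.read_state();print(s);print(arm.hold_point_z)
E
```

```text
top
spool [502. 400.] [54. 57.] 1.1 29.4
jar [ 626. -252.] [44. 45.] 89.8 24.0
bottle [ 408. -288.] [18. 20.] 1.1 10.4
tips [369. 253.] [28. 66.] 16.3 34.3
grey z 18.377272881272365
tray [515.   4.] [174. 174.] 70.2
 well 775 [570.  30.] [65. 67.] 1.1 34
 well 610 [540. -51.] [38. 74.] 70.1 40
 well 220 [490.  58.] [34. 32.] 1.4 18
 well 485 [459. -23.] [51. 51.] 1.1 27
scene
spool [504. 401.] [55. 63.] 50.2 31.6
jar [ 632. -253.] [47. 49.] 60.1 26.1
bottle [ 411. -288.] [23. 23.] 28.9 14.9
tips [373. 257.] [33. 79.] 18.3 40.0
grey z 18.597856087452364
tray [516.   5.] [174. 174.] 70.3
 well 105 [492.  59.] [34. 33.] 33.5 18
 well 234 [461. -23.] [52. 45.] 60.0 26
 well 421 [573.  30.] [65. 61.] 60.0 33
 well 351 [544. -52.] [38. 71.] 70.0 38
 well 89 [625.  27.] [56. 12.] 70.3 29
 well 97 [584. -85.] [56. 14.] 66.9 29
{'clock': 0.1, 'joints': array([ 1.53863117e+00,  3.85449056e-01,  6.75078423e-03, -4.18241706e-04,
       -1.19400970e+00, -2.58584507e-01]), 'joint_vel': array([ 0.0011949 , -0.00206227,  0.00209682,  0.00204389, -0.00027491,
        0.00089243]), 'joint_efforts': array([-4.65489211e-04, -3.93323207e+01,  1.88928992e+01,  4.19804022e+00,
       -2.62483205e-03,  5.43284756e-06]), 'position': array([179.01665061, 598.26105828, 230.34735909]), 'ee_rot': array([ 9.89440029e-01, -1.44939564e-01, -8.51558527e-05,  9.71664660e-04]), 'contact_force': array([ 0.75400397, -0.53338859,  0.41740808]), 'wrist_torque': array([0.02957823, 0.02924108, 0.05872383]), 'grasp_force': 0.0, 'gripper_width': 85.5158633098047}
18.700000000000003
```

>>> {"method": "servo_tool", "body": {"plan": [[0.135, -0.083, -0.054, 0, 0, 0, 1], [0.135, -0.083, -0.054, 0, 0, 0, 1], [0.135, -0.083, -0.054, 0, 0, 0, 1], [0.135, -0.083, -0.054, 0, 0, 0, 1], [0.135, -0.083, -0.054, 0, 0, 0, 1], [0.135, -0.083, -0.054, 0, 0, 0, 1], [0.135, -0.083, -0.054, 0, 0, 0, 1], [0.135, -0.083, -0.054, 0, 0, 0, 1], [0, 0, 0, 0, 0, 0, 1], [0, 0, 0, 0, 0, 0, 1]]}}

```text
clock: 1.35
position: [503.0, 399.4, 101.3]
ee_rot: [0.989, -0.145, -0.0, 0.0]
contact_force: [0.6, 0.4, -0.4]
gripper_width: 85.4
grasp_force: 0.0
```

>>> {"method": "servo_tool", "body": {"plan": [[0, 0.002, -0.1, 0, 0, 0, 1], [0, 0, -0.1, 0, 0, 0, 1], [0, 0, -0.05, 0, 0, 0, 1], [0, 0, -0.027, 0, 0, 0, 1], [0, 0, 0, 0, 0, 0, 1], [0, 0, 0, 0, 0, 0, 0], [0, 0, 0, 0, 0, 0, 0], [0, 0, 0, 0, 0, 0, 0], [0, 0, 0, 0, 0, 0, 0], [0, 0, 0, 0, 0, 0, 0]]}}

```text
clock: 2.6
position: [504.0, 401.1, 20.5]
ee_rot: [0.989, -0.145, 0.001, -0.001]
contact_force: [-0.3, 0.3, 5.4]
gripper_width: 55.0
grasp_force: 62.0
```

>>> {"method": "servo_tool", "body": {"plan": [[0, 0, 0, 0, 0, 0, 0], [0, 0, 0.03, 0, 0, 0, 0], [0, 0, 0.1, 0, 0, 0, 0], [0, 0, 0.1, 0, 0, 0, 0], [0, 0, 0, 0, 0, 0, 0], [0, 0, 0, 0, 0, 0, 0]]}}

```text
clock: 3.35
position: [502.1, 399.2, 86.0]
ee_rot: [0.989, -0.145, -0.001, 0.001]
contact_force: [-0.5, 0.0, -3.8]
gripper_width: 55.0
grasp_force: 64.1
```

```bash
python3 - <<'E'
from h import *
a=snap('top')['image'][150:260,40:190];b=snap('scene')['image'][80:190,320:470]
cv2.imwrite('pics/a1.png',cv2.resize(np.hstack([a,b]),None,fx=2.6,fy=2.6,interpolation=cv2.INTER_CUBIC)[...,::-1])
s=arm.read_state();print(s['position'],s['gripper_width'],s['contact_force'],s['wrist_torque'])
E
```

```text
[502.20559611 399.08423759  85.5048071 ] 55.072394356468415 [ 0.20727054  0.29873257 -3.15820347] [-0.00680672 -0.00108967 -0.01299833]
```

View pics/a1.png

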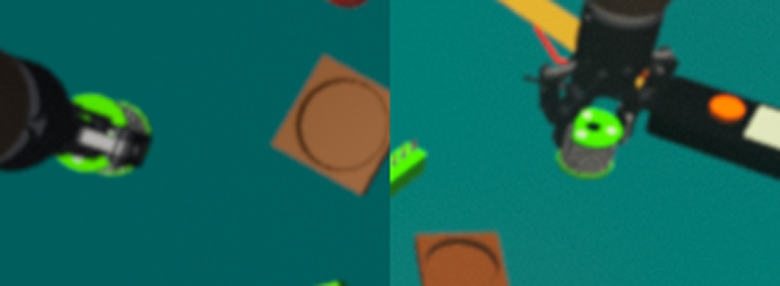

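>>> {"method": "servo_tool", "body": {"plan": [[0.0287, -0.1536, 0, 0, 0, 0, 0], [0.0287, -0.1536, 0, 0, 0, 0, 0], [0.0287, -0.1536, 0, 0, 0, 0, 0], [0.0287, -0.1536, 0, 0, 0, 0, 0], [0.0287, -0.1536, 0, 0, 0, 0, 0], [0.0287, -0.1536, 0, 0, 0, 0, 0], [0.0287, -0.1536, 0, 0, 0, 0, 0], [0.0287, -0.1536, 0, 0, 0, 0, 0], [0, 0, -0.06, 0, 0, 0, 0], [0, 0, -0.05, 0, 0, 0, 0], [0, 0, 0, 0, 0, 0, 0], [0, 0, 0, 0, 0, 0, 0]]}}

```text
clock: 4.95
position: [572.3, 32.2, 54.6]
ee_rot: [0.99, -0.144, 0.0, 0.0]
contact_force: [0.1, 0.6, -3.1]
gripper_width: 54.7
grasp_force: 64.4
```

```bash
python3 - <<'E'
from h import *
D=[snap(n) for n in('top','scene')]
a=D[0]['image'][140:270,200:350];b=D[1]['image'][150:280,210:360]
cv2.imwrite('pics/a2.png',cv2.resize(np.hstack([a,b]),None,fx=2.6,fy=2.6,interpolation=cv2.INTER_CUBIC)[...,::-1])
s=arm.read_state();print(s['position'],s['gripper_width'],s['contact_force'],s['wrist_torque'])
c=cloud(D[1]);h=cv2.cvtColor(D[1]['image'],cv2.COLOR_RGB2HSV)
m=(cv2.inRange(h,(40,90,50),(85,255,255))>0)&(np.hypot(c[...,0]-571,c[...,1]-30)<50)
z=c[m][:,2];print(np.percentile(z,[2,20,50,80,98]).round(1)); t=c[m&(c[...,2]>np.median(z)-15)];print(t.min(0),t.max(0))
E
```

```text
[572.51377807  32.22755509  55.17958052] 55.1173245129114 [ 0.44396756  0.84686406 -2.62765356] [ 0.002444    0.00620599 -0.00138731]
[  6.7  42.7  81.   85.1 335.6]
[545.36516578  -9.01227061  68.11576281] [612.07528622  75.42039385 361.90381904]
```

View pics/a2.png

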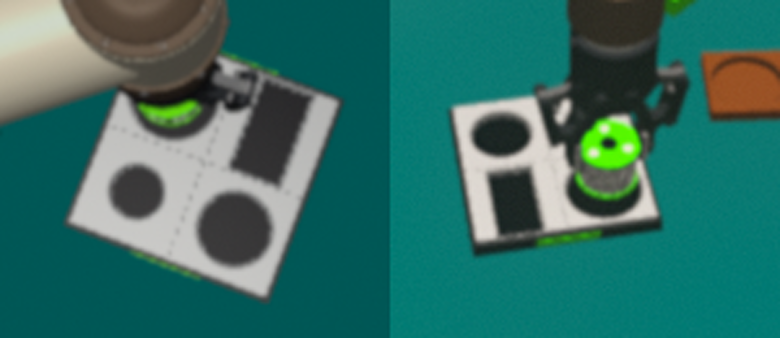

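>>> {"method": "servo_tool", "body": {"plan": [[-0.004, -0.005, -0.04, 0, 0, 0, 0], [0, 0, -0.03, 0, 0, 0, 0], [0, 0, -0.012, 0, 0, 0, 0], [0, 0, 0, 0, 0, 0, 0], [0, 0, 0, 0, 0, 0, 0]]}}

```text
clock: 5.68
position: [571.1, 30.1, 30.2]
ee_rot: [0.989, -0.145, 0.0, -0.0]
contact_force: [0.1, -0.5, -3.3]
gripper_width: 54.9
grasp_force: 64.4
```

>>> {"method": "servo_tool", "body": {"plan": [[0, 0, -0.003, 0, 0, 0, 0], [0, 0, -0.003, 0, 0, 0, 0], [0, 0, -0.003, 0, 0, 0, 0], [0, 0, 0, 0, 0, 0, 0]]}}

```text
clock: 6.18
position: [571.0, 30.0, 28.5]
ee_rot: [0.989, -0.145, 0.0, -0.0]
contact_force: [-2.0, -0.7, 5.0]
gripper_width: 54.7
grasp_force: 64.9
```

>>> {"method": "servo_tool", "body": {"plan": [[0, 0, 0, 0, 0, 0, 0.72], [0, 0, 0, 0, 0, 0, 0.85], [0, 0, 0, 0, 0, 0, 0.85], [0, 0, 0, 0, 0, 0, 0.85], [0, 0, 0, 0, 0, 0, 0.85]]}}

```text
clock: 6.8
position: [570.9, 30.0, 27.2]
ee_rot: [0.989, -0.145, -0.0, 0.0]
contact_force: [-0.2, -0.3, 0.1]
gripper_width: 72.4
grasp_force: 0.0
```

>>> {"method": "servo_tool", "body": {"plan": [[0, 0, 0.03, 0, 0, 0, 0.85], [0, 0, 0.1, 0, 0, 0, 0.85], [0, 0, 0.17, 0, 0, 0, 0.85], [0.0311, -0.1567, 0, 0, 0, 0, 0.8], [0.0311, -0.1567, 0, 0, 0, 0, 0.8], [0.0311, -0.1567, 0, 0, 0, 0, 0.8], [0.0311, -0.1567, 0, 0, 0, 0, 0.8], [0.0311, -0.1567, 0, 0, 0, 0, 0.8], [0.0311, -0.1567, 0, 0, 0, 0, 0.8], [0, 0, 0, 0, 0, 0, 0.8], [0, 0, 0, 0, 0, 0, 0.8]]}}

```text
clock: 8.18
position: [626.5, -252.0, 117.4]
ee_rot: [0.989, -0.145, -0.0, -0.0]
contact_force: [-0.2, 0.8, -1.0]
gripper_width: 68.3
grasp_force: 0.0
```

```bash
python3 - <<'E'
from h import *
D=[snap(n) for n in('top','scene')]
a=D[0]['image'][90:270,210:460];b=D[1]['image'][160:340,130:380]
cv2.imwrite('pics/a3.png',cv2.resize(np.vstack([a,b]),None,fx=1.6,fy=1.6,interpolation=cv2.INTER_CUBIC)[...,::-1])
s=arm.read_state();print(s['position'],s['gripper_width'])
E
```

```text
[ 626.74165428 -251.01208882  117.66504978] 68.67070247162036
```

View pics/a3.png

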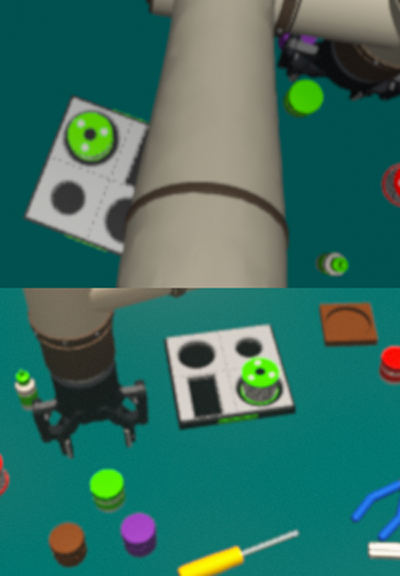

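The spool is seated upright in the large well, and the gripper is above the green jar, clear of its neighbours. Next I descend and grip the jar.

>>> {"method": "servo_tool", "body": {"plan": [[0.002, 0, -0.15, 0, 0, 0, 0.8], [0, 0, -0.12, 0, 0, 0, 0.8], [0, 0, -0.05, 0, 0, 0, 0.8], [0, 0, -0.028, 0, 0, 0, 0.8], [0, 0, 0, 0, 0, 0, 0.8], [0, 0, 0, 0, 0, 0, 0.45], [0, 0, 0, 0, 0, 0, 0], [0, 0, 0, 0, 0, 0, 0], [0, 0, 0, 0, 0, 0, 0], [0, 0, 0, 0, 0, 0, 0], [0, 0, 0, 0, 0, 0, 0]]}}

```text
clock: 9.65
position: [628.6, -252.4, 14.8]
ee_rot: [0.989, -0.145, 0.002, 0.0]
contact_force: [-1.1, -0.1, 5.1]
gripper_width: 42.8
grasp_force: 61.4
```

>>> {"method": "servo_tool", "body": {"plan": [[0, 0, 0.03, 0, 0, 0, 0], [0, 0, 0.1, 0, 0, 0, 0], [0, 0, 0.1, 0, 0, 0, 0], [-0.093, 0.128, 0, 0, 0, 0, 0], [-0.093, 0.128, 0, 0, 0, 0, 0], [-0.093, 0.128, 0, 0, 0, 0, 0], [-0.093, 0.128, 0, 0, 0, 0, 0], [-0.093, 0.128, 0, 0, 0, 0, 0], [-0.093, 0.128, 0, 0, 0, 0, 0], [0, 0, -0.07, 0, 0, 0, 0], [0, 0, -0.04, 0, 0, 0, 0], [0, 0, 0, 0, 0, 0, 0], [0, 0, 0, 0, 0, 0, 0]]}}

```text
clock: 11.28
position: [460.6, -22.0, 49.1]
ee_rot: [0.989, -0.145, 0.0, -0.0]
contact_force: [0.3, -0.2, -1.0]
gripper_width: 43.1
grasp_force: 61.0
```

```bash
python3 - <<'E'
from h import *
D=[snap(n) for n in('top','scene')]
a=D[0]['image'][130:290,200:380];b=D[1]['image'][140:300,180:360]
cv2.imwrite('pics/a4.png',cv2.resize(np.hstack([a,b]),None,fx=2.2,fy=2.2,interpolation=cv2.INTER_CUBIC)[...,::-1])
s=arm.read_state();print(s['position'],s['gripper_width'],s['contact_force'],s['wrist_torque'])
E
```

```text
[460.57929515 -21.95150366  49.28981606] 42.92213638920894 [ 0.47220716  0.15688619 -0.48907976] [-0.00492173  0.04205718  0.0088529 ]
```

View pics/a4.png

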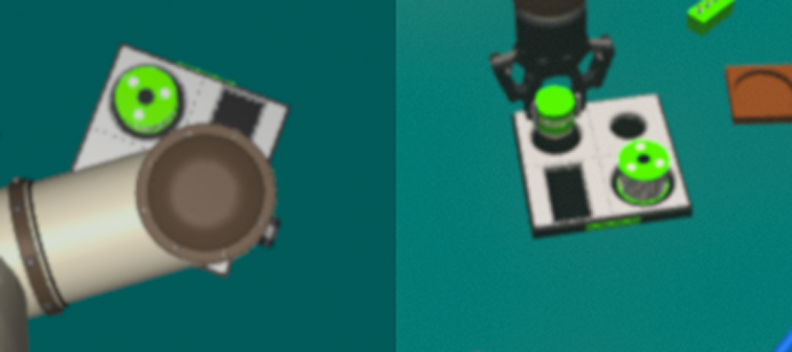

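The jar hangs level above its middle well. I'll descend from 49 to about 24, then slow down.

>>> {"method": "servo_tool", "body": {"plan": [[0, 0.001, -0.04, 0, 0, 0, 0], [0, 0, -0.03, 0, 0, 0, 0], [0, 0, -0.01, 0, 0, 0, 0], [0, 0, 0, 0, 0, 0, 0], [0, 0, -0.003, 0, 0, 0, 0], [0, 0, -0.003, 0, 0, 0, 0], [0, 0, 0, 0, 0, 0, 0]]}}

```text
clock: 12.25
position: [460.1, -21.3, 23.2]
ee_rot: [0.989, -0.145, 0.0, -0.0]
contact_force: [0.8, 0.9, -0.3]
gripper_width: 43.1
grasp_force: 61.0
```

>>> {"method": "servo_tool", "body": {"plan": [[0, 0, -0.003, 0, 0, 0, 0], [0, 0, -0.003, 0, 0, 0, 0], [0, 0, 0, 0, 0, 0, 0]]}}

```text
clock: 12.62
position: [460.2, -21.3, 22.7]
ee_rot: [0.989, -0.145, 0.0, 0.0]
contact_force: [-3.3, 0.9, 11.3]
gripper_width: 42.8
grasp_force: 62.2
```

>>> {"method": "servo_tool", "body": {"plan": [[0, 0, 0, 0, 0, 0, 0.6], [0, 0, 0, 0, 0, 0, 0.7], [0, 0, 0, 0, 0, 0, 0.7], [0, 0, 0, 0, 0, 0, 0.7], [0, 0, 0.03, 0, 0, 0, 0.7], [0, 0, 0.12, 0, 0, 0, 0.7], [0, 0, 0.2, 0, 0, 0, 0.7], [-0.034, -0.1773, 0, 0, 0, 0, 0.7], [-0.034, -0.1773, 0, 0, 0, 0, 0.7], [-0.034, -0.1773, 0, 0, 0, 0, 0.7], [-0.034, -0.1773, 0, 0, 0, 0, 0.7], [-0.034, -0.1773, 0, 0, 0, 0, 0.7], [0, 0, 0, 0, 0, 0, 0.7], [0, 0, 0, 0, 0, 0, 0.7]]}}

```text
clock: 14.38
position: [408.7, -287.3, 126.5]
ee_rot: [0.989, -0.145, 0.0, -0.0]
contact_force: [0.6, -0.1, -1.6]
gripper_width: 60.0
grasp_force: 0.0
```

```bash
python3 - <<'E'
from h import *
D=[snap(n) for n in('top','scene')]
a=D[0]['image'][140:300,210:470];b=D[1]['image'][140:300,100:360]
cv2.imwrite('pics/a5.png',cv2.resize(np.vstack([a,b]),None,fx=1.8,fy=1.8,interpolation=cv2.INTER_CUBIC)[...,::-1])
s=arm.read_state();print(s['position'],s['gripper_width'])
E
```

```text
[ 409.20613315 -286.48420934  126.58692866] 59.38562679829405
```

View pics/a5.png

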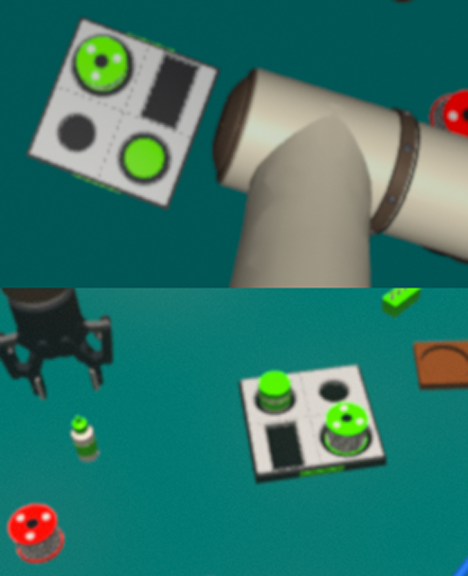

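The jar is seated centrally in its well, and the gripper is above the bottle. Next I descend and grip.

>>> {"method": "servo_tool", "body": {"plan": [[0, 0, -0.1, 0, 0, 0, 0.7], [0, 0, -0.13, 0, 0, 0, 0.7], [0, 0, -0.09, 0, 0, 0, 0.7], [0, 0, -0.042, 0, 0, 0, 0.7], [0, 0, 0, 0, 0, 0, 0.7], [0, 0, 0, 0, 0, 0, 0.4], [0, 0, 0, 0, 0, 0, 0.3], [0, 0, 0, 0, 0, 0, 0.2], [0, 0, 0, 0, 0, 0, 0], [0, 0, 0, 0, 0, 0, 0], [0, 0, 0, 0, 0, 0, 0], [0, 0, 0, 0, 0, 0, 0]]}}

```text
clock: 15.98
position: [409.9, -287.5, 19.0]
ee_rot: [0.989, -0.145, 0.001, 0.0]
contact_force: [-1.5, 2.2, 5.9]
gripper_width: 26.1
grasp_force: 58.9
```

>>> {"method": "servo_tool", "body": {"plan": [[0, 0, 0.03, 0, 0, 0, 0], [0, 0, 0.12, 0, 0, 0, 0], [0, 0, 0.15, 0, 0, 0, 0], [0.0383, 0.1652, 0, 0, 0, 0, 0], [0.0383, 0.1652, 0, 0, 0, 0, 0], [0.0383, 0.1652, 0, 0, 0, 0, 0], [0.0383, 0.1652, 0, 0, 0, 0, 0], [0.0383, 0.1652, 0, 0, 0, 0, 0], [0.0383, 0.1652, 0, 0, 0, 0, 0], [0.0383, 0.1652, 0, 0, 0, 0, 0], [0, 0, -0.1, 0, 0, 0, 0], [0, 0, -0.08, 0, 0, 0, 0], [0, 0, 0, 0, 0, 0, 0], [0, 0, 0, 0, 0, 0, 0]]}}

```text
clock: 17.73
position: [490.1, 59.6, 54.7]
ee_rot: [0.989, -0.145, 0.001, -0.0]
contact_force: [-0.4, 0.2, -0.2]
gripper_width: 26.1
grasp_force: 59.2
```

```bash
python3 - <<'E'
from h import *
D=[snap(n) for n in('top','scene')]
a=D[0]['image'][130:290,200:380];b=D[1]['image'][140:300,180:360]
cv2.imwrite('pics/a6.png',cv2.resize(np.hstack([a,b]),None,fx=2.2,fy=2.2,interpolation=cv2.INTER_CUBIC)[...,::-1])
s=arm.read_state();print(s['position'],s['gripper_width'],s['contact_force'],s['wrist_torque'])
E
```

```text
[490.29211057  59.73029887  54.98569026] 26.167987909614613 [ 0.67420101  0.66743871 -0.73904054] [ 0.02301322 -0.02404926 -0.0132908 ]
```

View pics/a6.png

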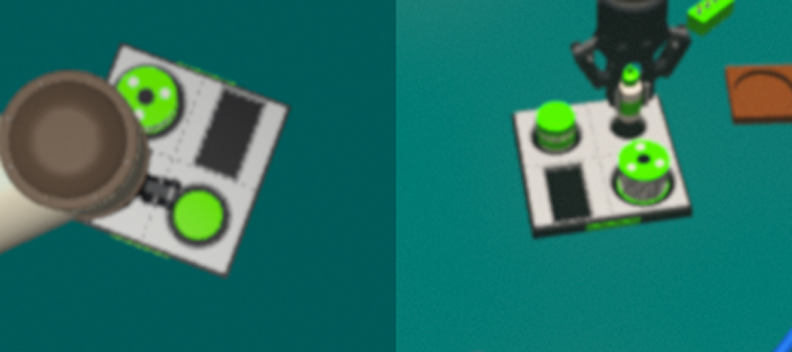

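>>> {"method": "servo_tool", "body": {"plan": [[-0.001, 0, -0.05, 0, 0, 0, 0], [0, 0, -0.026, 0, 0, 0, 0], [0, 0, -0.01, 0, 0, 0, 0], [0, 0, 0, 0, 0, 0, 0], [0, 0, -0.003, 0, 0, 0, 0], [0, 0, -0.002, 0, 0, 0, 0], [0, 0, 0, 0, 0, 0, 0]]}}

```text
clock: 18.7
position: [489.5, 59.7, 27.0]
ee_rot: [0.989, -0.145, 0.0, -0.0]
contact_force: [-0.9, -0.3, 4.7]
gripper_width: 26.3
grasp_force: 59.9
```

>>> {"method": "servo_tool", "body": {"plan": [[0, 0, 0, 0, 0, 0, 0.45], [0, 0, 0, 0, 0, 0, 0.55], [0, 0, 0, 0, 0, 0, 0.55], [0, 0, 0, 0, 0, 0, 0.55], [0, 0, 0.03, 0, 0, 0, 0.55], [0, 0, 0.12, 0, 0, 0, 0.55], [0, 0, 0.2, 0, 0, 0, 0.55], [-0.0664, 0.108, 0, 0, 0, -0.0822, 0.6], [-0.0664, 0.108, 0, 0, 0, -0.0822, 0.65], [-0.0664, 0.108, 0, 0, 0, -0.0822, 0.65], [-0.0664, 0.108, 0, 0, 0, -0.0822, 0.65], [-0.0664, 0.108, 0, 0, 0, -0.0822, 0.65], [-0.0664, 0.108, 0, 0, 0, -0.0822, 0.65], [0, 0, 0, 0, 0, 0, 0.65], [0, 0, 0, 0, 0, 0, 0.65]]}}

```text
clock: 20.58
position: [369.6, 253.9, 131.7]
ee_rot: [0.803, -0.596, -0.0, -0.0]
contact_force: [0.4, -0.0, -1.5]
gripper_width: 55.8
grasp_force: 0.0
```

```bash
python3 - <<'E'
from h import *
D=[snap(n) for n in('top','scene')]
a=D[0]['image'][130:290,120:340];b=D[1]['image'][110:270,200:420]
cv2.imwrite('pics/a7.png',cv2.resize(np.vstack([a,b]),None,fx=1.8,fy=1.8,interpolation=cv2.INTER_CUBIC)[...,::-1])
s=arm.read_state();print(s['position'],s['gripper_width'],s['joints'])
E
```

```text
[369.85310198 253.31551195 131.53453809] 55.41621030485118 [ 9.65001764e-01  1.93431423e-01 -5.50793594e-01 -1.84776643e-05
 -8.26674878e-01 -6.71861248e-01]
```

View pics/a7.png

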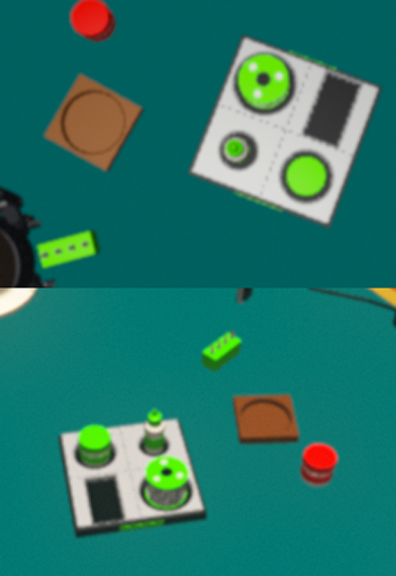

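Bottle, jar and spool all stand seated. Now the tip block.

>>> {"method": "servo_tool", "body": {"plan": [[0, 0, -0.12, 0, 0, 0, 0.65], [0, 0, -0.15, 0, 0, 0, 0.65], [0, 0, -0.09, 0, 0, 0, 0.65], [0, 0, -0.045, 0, 0, 0, 0.65], [0, 0, 0, 0, 0, 0, 0.65], [0, 0, 0, 0, 0, 0, 0.4], [0, 0, 0, 0, 0, 0, 0.3], [0, 0, 0, 0, 0, 0, 0.2], [0, 0, 0, 0, 0, 0, 0], [0, 0, 0, 0, 0, 0, 0], [0, 0, 0, 0, 0, 0, 0], [0, 0, 0, 0, 0, 0, 0]]}}

```text
clock: 22.18
position: [370.2, 254.4, 11.0]
ee_rot: [0.803, -0.596, 0.0, -0.001]
contact_force: [0.5, -1.2, 6.5]
gripper_width: 27.1
grasp_force: 59.5
```

>>> {"method": "servo_tool", "body": {"plan": [[0, 0, 0.03, 0, 0, 0, 0], [0, 0, 0.15, 0, 0, 0, 0], [0, 0, 0.2, 0, 0, 0, 0], [0.0817, -0.1452, 0, 0, 0, 0.0664, 0], [0.0817, -0.1452, 0, 0, 0, 0.0664, 0], [0.0817, -0.1452, 0, 0, 0, 0.0664, 0], [0.0817, -0.1452, 0, 0, 0, 0.0664, 0], [0.0817, -0.1452, 0, 0, 0, 0.0664, 0], [0.0817, -0.1452, 0, 0, 0, 0.0664, 0], [0.0817, -0.1452, 0, 0, 0, 0.0664, 0], [0, 0, 0, 0, 0, 0, 0], [0, 0, -0.1, 0, 0, 0, 0], [0, 0, -0.13, 0, 0, 0, 0], [0, 0, 0, 0, 0, 0, 0], [0, 0, 0, 0, 0, 0, 0]]}}

```text
clock: 24.05
position: [542.0, -50.3, 56.2]
ee_rot: [0.985, -0.172, 0.001, -0.0]
contact_force: [-0.6, -0.0, 0.1]
gripper_width: 26.5
grasp_force: 59.4
```

```bash
python3 - <<'E'
from h import *
D=[snap(n) for n in('top','scene')]
a=D[0]['image'][130:290,200:380];b=D[1]['image'][140:300,180:360]
cv2.imwrite('pics/a8.png',cv2.resize(np.hstack([a,b]),None,fx=2.2,fy=2.2,interpolation=cv2.INTER_CUBIC)[...,::-1])
s=arm.read_state();print(s['position'],s['gripper_width'],s['contact_force'],s['wrist_torque'])
E
```

```text
[542.44452983 -50.3684259   56.78905145] 26.340148979452756 [ 0.84934844 -0.09213648 -0.89950921] [0.00182218 0.01885239 0.02312391]
```

View pics/a8.png

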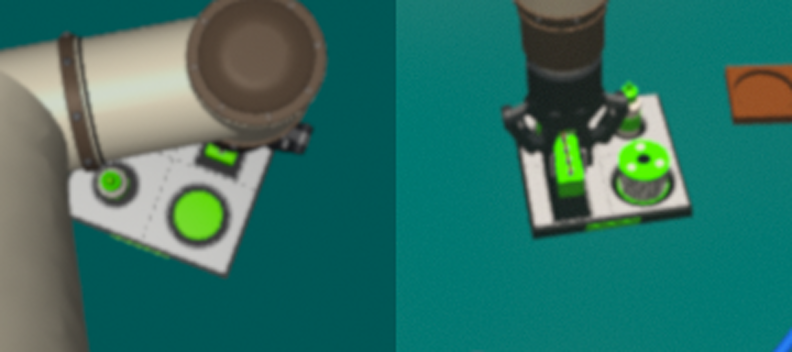

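>>> {"method": "servo_tool", "body": {"plan": [[-0.002, -0.002, -0.06, 0, 0, 0, 0], [0, 0, -0.04, 0, 0, 0, 0], [0, 0, -0.016, 0, 0, 0, 0], [0, 0, 0, 0, 0, 0, 0], [0, 0, -0.003, 0, 0, 0, 0], [0, 0, -0.003, 0, 0, 0, 0], [0, 0, 0, 0, 0, 0, 0]]}}

```text
clock: 25.02
position: [541.0, -51.5, 19.0]
ee_rot: [0.985, -0.173, 0.001, -0.0]
contact_force: [-1.7, 0.9, 2.5]
gripper_width: 26.7
grasp_force: 60.0
```

>>> {"method": "servo_tool", "body": {"plan": [[0, 0, -0.002, 0, 0, 0, 0], [0, 0, 0, 0, 0, 0, 0.4], [0, 0, 0, 0, 0, 0, 0.5], [0, 0, 0, 0, 0, 0, 0.5], [0, 0, 0, 0, 0, 0, 0.5], [0, 0, 0.03, 0, 0, 0, 0.5], [0, 0, 0.12, 0, 0, 0, 0.5], [0, 0, 0.2, 0, 0, 0, 0.5], [0, 0, 0.2, 0, 0, 0, 0.5], [-0.05, -0.17, 0.05, 0, 0, 0, 0.5], [-0.05, -0.17, 0.05, 0, 0, 0, 0.5], [-0.05, -0.17, 0.05, 0, 0, 0, 0.5], [-0.05, -0.17, 0.05, 0, 0, 0, 0.5], [-0.05, -0.17, 0.05, 0, 0, 0, 0.5], [-0.05, -0.17, 0, 0, 0, 0, 0.5], [0, 0, 0, 0, 0, 0, 0.5], [0, 0, 0, 0, 0, 0, 0.5]]}}

```text
clock: 27.15
position: [450.3, -357.4, 257.9]
ee_rot: [0.985, -0.173, 0.0, -0.0]
contact_force: [-0.5, 0.0, 0.3]
gripper_width: 42.9
grasp_force: 0.0
```

```bash
python3 - <<'E'
from h import *
D=[snap(n) for n in('top','scene')]
a=D[0]['image'][100:300,150:380];b=D[1]['image'][130:330,160:390]
cv2.imwrite('pics/a9.png',cv2.resize(np.hstack([a,b]),None,fx=1.7,fy=1.7,interpolation=cv2.INTER_CUBIC)[...,::-1])
c=cloud(D[1])
for n,x,y in(('spool',571,30),('jar',460,-21),('bottle',489,60),('tips',541,-51)):
    z=c[np.hypot(c[...,0]-x,c[...,1]-y)<20][:,2];print(n,np.percentile(z,[50,90,98]).round(1))
s=arm.read_state();print(s['position'],s['contact_force'])
E
```

```text
spool [55.  57.3 58.3]
jar [50.4 53.2 54.4]
bottle [43.3 75.8 81.1]
tips [36.4 40.3 45.1]
[ 450.8318439  -356.62266293  257.93454283] [-0.09757332  0.88728151  0.73117636]
```

View pics/a9.png

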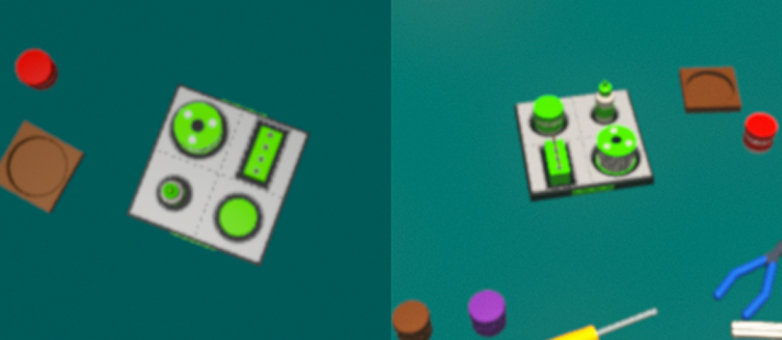

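All four stand seated: the heights are spool about 54–55, jar about 50 and block about 36, each equal to its own height plus 8 mm. The look-alikes are untouched and the arm is clear.

```bash
python3 -c "from bench import arm; print(arm.job_done())"
```

```text
the job is handed in; nothing more can be done
None
```

The green spool, flux jar, bottle and tip block each stand upright and seated in their matching wells, the red-marked and look-alike items were not touched, and the job was handed in at about 27 s.

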